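# Roll the pin home into the pastry board's groove

### The job

Clear the pastry board for the next dough: with your fingertips on top of the rolling pin, roll it away across the board until it drops into the groove along the board's far edge, and leave it lying still there with the whole barrel seated in the groove. Roll it, do not skid it along or shove it from low down behind, never pick it up, and leave the other things on the board (flour dredger, cutter, brush) where they are.

Things in the scene. Friction and masses are not known exactly. Their poses are not given: they have to be found in the camera images.
- pin: One-piece beech rolling pin, 0.5 to 0.9 kg, free to roll: barrel 70 mm diameter, 220 mm long, a slim handle (29 mm thick, 75 mm long) at each end. Origin mid-barrel on the axis, y along the barrel; x and z turn as it rolls (z up at the start). Origin 35 mm above the board on the flat. Slight rolling resistance: a slow roll soon dies out. Its top moves twice as far as its axis when it rolls.
- pin_left (a point): point on the pin's axis at the barrel's end on its +y side, 110 mm from the middle (the robot's left at the start). The pin starts 105 to 200 mm short of the groove, within 5 degrees of parallel to it
- pin_right (a point): point on the pin's axis at the barrel's other end (-y side), 110 mm from the middle
- board: Fixed wooden pastry board, 400 (x) by 600 (y) by 26 mm thick, turned up to 40 degrees on the bench. Origin at the centre of its underside; x points away from the robot, y along the long side, z up; surface 26 mm above the bench. A groove 42 mm wide, 10 mm deep runs the whole length of the far side parallel to y, its centre line 115 mm beyond the board's centre in x.
- groove (a point): middle of the groove's centre line, at the level of the board's working surface (26 mm above the bench); axes as the board's. The barrel sits on the groove's two edges, its axis over the centre line, 28 mm above the board's surface (7 mm lower than on the flat)
- dredger: steel flour dredger, 70 mm in diameter and 101 mm tall, upright on the board beyond one end of the pin, to the left; leave alone. Origin centre of its underside
- cutter: round steel pastry cutter, ring 72 mm across and 42 mm tall, on the board beyond the other end of the pin, to the right; leave alone. Origin centre of its underside
- brush: pastry brush, about 200 mm long, lying on the board beyond the pin's right end, pointing away from the robot; leave alone

How it is judged (in metres and radians):
On the way:
1. the pin has rolled well over (about half a turn), not skidded (angle between pin's own z axis and vertical above 2.2 rad).
At the end, for the whole second after the job is handed in: Both ends of the barrel lie in the groove: within 6 mm of its centre line and dropped into it (axis less than 31 mm above the board's surface; 35 mm on the flat, 28 mm seated), at rest (under 10 mm/s) (x of pin_left in the frame of groove between -0.006 and 0.006 m and x of pin_right in the frame of groove between -0.006 and 0.006 m and z of each of pin_left, pin_right in the frame of groove below 0.031 m and linear speed of pin below 0.01 m/s); the robot touches nothing.
It fails at once if the pin is lifted: its middle or a barrel end more than 10 mm above where it lies on the flat (height (world z) of any of pin, pin_left, pin_right above 0.071 m).
It fails at once if the pin is pushed low down or straddled: touched with the grasp point (19 mm behind the fingertips) under 84 mm above the bench (contact force between any of the fingers, the arm and pin above 0.3 N and height (world z) of the grasp point below 0.084 m).
It fails at once if the dredger, cutter or brush is moved by more than 15 mm (distance of any of dredger, cutter, brush from where it was at the start of the episode above 0.015 m).
It also fails if it takes over 61 s, if anything falls off the work surface, if the arm or the gripper's body presses on something with over 40 N, if the wrist force passes 120 N, or if a joint passes its speed limit or range.

### The arm

A 6-joint arm with a two-finger parallel gripper is mounted at the origin on the work surface. World frame = base frame: x ahead of the robot, y to its left, z up, the work surface at z = 0. Lengths are in m, angles in degrees, forces in N, time in s.
With the tool pointing down it reaches from about 0.25 to 0.725 m from the base axis. Payload 4 kg.
Tool frame: the origin (TCP) lies midway between the tips of the shut fingers; the grasp point (between the pads) lies 19 mm behind it (r.grip_point_offset is the distance from the TCP to the grasp point, in m); z points along the fingers, y is the line along which they close (so a half turn about z gives the same grasp; the last joint's range is limited). The gripper opens to 85 mm and grips with 20 to 120 N. Pads are 22 mm wide; open, the fingers measure 114 mm over their backs; the gripper's body (76 mm by 85 mm) begins 54 mm behind the grasp point. The pads swing forward as they close: fully open they stand 13 mm farther back than shut.
Start: joints at [75.974, 13.785, 0.286, 76.501, 0, 90], TCP at [0.121, 0.485, 0.231] pointing down, gripper open.
Joint ranges: [-155.79, 155.79], [-60.16, 107.12], [-62.33, 73.08], [-114, 123.19], [-81.49, 82.49], [-180, 180]. Speed limits (degrees/s): [159.86, 159.86, 180, 180, 180, 180].

### API

Orientations are given as [roll, pitch, yaw] about the fixed x, y, z axes, in that order (R = Rz(yaw) Ry(pitch) Rx(roll)).
In Python, from bench import get_state, eyes, r, finder gives the robot as it stands.
- The arm moves only by the shell command python3 -m creep 'ROWS' [FORCE]. ROWS is JSON, a list of rows, each an object with "angular": the turn, a rotation vector about the tool's x, y, z in degrees, a list of three; "travel": the shift along the tool's x, y, z in m, a list of three; "jaw": the closure, from -1 (fully open) to 1 (shut). A call has 1 to 5 rows; each row shifts and turns the commanded pose from where the row before left it, along the tool's axes as they then stand; what a row does not reach is not made up. A row lasts 1/12 s, in which the tool goes at most 41.7 mm and 7.16 degrees, less where a joint would pass 70% of its speed; a pose out of reach is approached as far as the arm can. A call with a gripper value outside its range is refused whole. The fingers move at their own pace and stop on an object; FORCE is the grip in N (left out, the last holds). Time passes only in rows, so rows that do not move let the fingers close. It gives the time, the measured TCP pose, the force, the opening and the grip force at its end, in the units of the state.
- get_state(): the state, without advancing time (a new reading comes with each control period).
- eyes.snapshot(name): name is "scene" or "top" or "wrist"; returns a dict with "color" (420x560x3 uint8, blue, green, red), "vertical_fov" (degrees; the focal length in pixels is half the picture's height over the tangent of half this angle, whatever the lens; pixels are square), "cx", "cy" (the principal point, pixels), "dist_coeffs" ([k1, k2, p1, p2, k3] as OpenCV has them; the pictures are not rectified), "view" (4x4, takes a point from world to camera coordinates). Camera axes: x right, y down, z forward; pixel columns grow to the right and rows downward; lengths in m; the calibration is good to about 2 mm. A picture is of the moment at which its call begins. There is no depth.
- r.hand_in(): hands the job in; it is judged then, once.
Trained networks look in a picture, given as the dict that the camera call returned (one of the last four; its "shot" number tells which), for a name from the list of things; names that differ only in an ending like _2 or _b are one class to them, and where a whole thing is asked for, a point or a joint stands for the part that bears it (a point fixed in the world has none). Each returns a list of dicts, best first, with "conf" (0 to 1); they miss things now and then, are a little off and sometimes report something else, mostly with a low value. They report only what shows in the picture. A call takes as long as a camera call.
- finder.silhouettes(target, picture): "mask" (420x560 bool, what is visible of it) and "xy" ([column, row] in pixels, amid what is visible of it).
- finder.landmark_of(target, picture): "xy" ([column, row] in pixels: a listed point, or the origin of a listed thing).
The state is a dict: "time": time; "q": joint angles; "joint_vel": joint speeds; "joint_torque": joint torques, N m; "tool_pos": TCP position; "tool_rot": TCP orientation; "wrist_force": force on the tool from outside, world axes, zero at the start; "ft_torque": the same for the moment, N m; "gripper_width": opening from 0.0 (shut) to 1.0 (fully open); "grasp_force": force on a finger pad.
Only numpy, scipy, OpenCV 4.12 (cv2) and the standard library are available. Lean on these libraries where they do the work, as an engineer would, in place of code of your own. Each camera call takes 0.05 s, during which the arm holds its last target. There are 200 camera calls.

## Working session

There is one attempt and no reset: what is moved stays moved. The work goes in short steps, Python scripts to look and compute and a shell command to move; the robot and the scene stay as the last step left them, time stands still between calls to the robot, and variables do not carry over. Pictures are saved under pics/ and viewed, at most 10 in all, crops included, and the job is handed in when it is done.

```bash
mkdir -p pics; ls
cat > h.py <<'E'
import numpy as np, cv2
from bench import get_state, eyes, r, finder
def K(p):
    h=p["color"].shape[0]; f=h/2/np.tan(np.radians(p["vertical_fov"])/2)
    return np.array([[f,0,p["cx"]],[0,f,p["cy"]],[0,0,1.]])
def world(p,xy,z):
    u=cv2.undistortPoints(np.array([[xy]],float),K(p),np.array(p["dist_coeffs"],float))[0,0]
    V=np.array(p["view"]); R=V[:3,:3]; c=-R.T@V[:3,3]; d=R.T@np.array([u[0],u[1],1])
    return c+d*(z-c[2])/d[2]
def px(p,P):
    V=np.array(p["view"]); return cv2.projectPoints(np.array(P,float).reshape(-1,3),cv2.Rodrigues(V[:3,:3])[0],V[:3,3],K(p),np.array(p["dist_coeffs"],float))[0].reshape(-1,2)
Z=dict(pin=.061,pin_left=.061,pin_right=.061,groove=.026,board=0,dredger=.026,cutter=.026,brush=.033)
def look(cam,names,zs={}):
    p=eyes.snapshot(cam); o={}
    for n in names:
        l=finder.landmark_of(n,p)
        if l: o[n]=world(p,l[0]["xy"],zs.get(n,Z[n]))[:2]; print(cam,n,round(l[0]["conf"],2),np.round(l[0]["xy"]),np.round(o[n],4))
    return p,o
E
python3 - <<'E'
from h import *
for c in ["top","scene"]:
    p,o=look(c,list(Z)); cv2.imwrite(f"pics/{c}0.png",p["color"])
s=get_state(); print(s)
E
```

```text
pics
top pin 0.88 [249. 205.] [0.5418 0.1241]
top pin_left 0.89 [198. 214.] [0.5242 0.2318]
top pin_right 0.84 [302. 195.] [0.5603 0.0126]
top groove 0.71 [230. 148.] [0.6772 0.168 ]
top board 0.88 [249. 202.] [0.5594 0.1285]
top dredger 0.95 [129. 213.] [0.5372 0.391 ]
top cutter 0.62 [350. 140.] [ 0.6916 -0.1022]
top brush 0.73 [372. 198.] [ 0.5569 -0.1429]
scene pin 0.59 [292. 241.] [0.5475 0.1184]
scene pin_left 0.9 [338. 264.] [0.5237 0.2343]
scene pin_right 0.77 [253. 222.] [0.5704 0.0096]
scene groove 0.95 [263. 294.] [0.6799 0.1601]
scene board 0.88 [291. 263.] [0.5596 0.13  ]
scene dredger 0.57 [388. 317.] [0.5334 0.3833]
scene cutter 0.79 [186. 234.] [ 0.6949 -0.0974]
scene brush 0.65 [220. 198.] [ 0.5575 -0.1369]
{'time': 0.9, 'q': array([7.59748425e+01, 1.37853588e+01, 2.86990243e-01, 7.65015413e+01,
       4.41086454e-04, 8.99991665e+01]), 'joint_vel': array([-0.0096664 ,  0.07227776, -0.08089655, -0.01765724, -0.01824085,
        0.07294676]), 'joint_torque': array([-2.93012563e-04, -3.72195375e+01,  2.52694345e+01,  9.54066636e-04,
       -5.59240164e-05, -3.61591333e-06]), 'tool_pos': array([0.12117225, 0.4850975 , 0.23130993]), 'tool_rot': array([ 1.79999910e+02, -4.41085143e-04,  1.65975676e+02]), 'wrist_force': array([ 0.42501555,  0.26447728, -0.11317228]), 'ft_torque': array([-0.07447208,  0.00252479, -0.01031624]), 'grasp_force': 0.0, 'gripper_width': 0.9985296421162716}
```

View pics/top0.png

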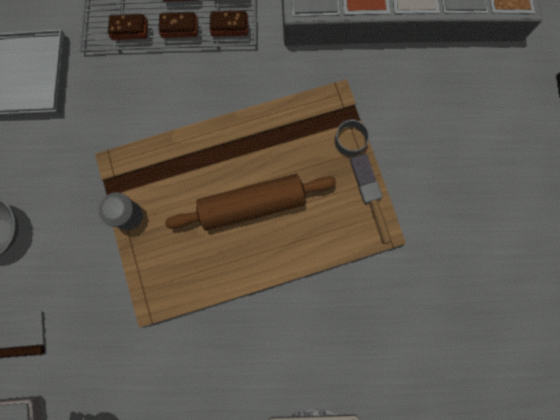

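View pics/scene0.png

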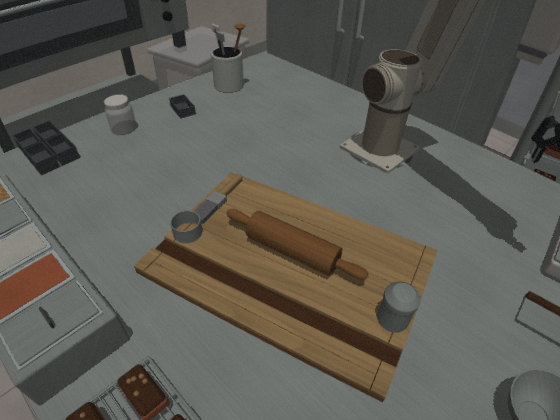

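The pin lies mid-board at px (249,205) in the top view. The groove runs from (108,185) to (358,113), with the dredger at (118,210), the cutter at (351,139) and the brush at (370,200). The networks' points agree with this. Next I need the board yaw and pin yaw more precisely.

```bash
cat >> h.py <<'E'
def pinfit(p):
    # mask long edges -> axis line from centroid + PCA of barrel pixels
    m=finder.silhouettes("pin",p)[0]["mask"]
    ys,xs=np.nonzero(m); return np.c_[xs,ys].astype(float)
E
python3 - <<'E'
from h import *
p=eyes.snapshot("top")
m=finder.silhouettes("board",p)[0]["mask"].astype(np.uint8)
c=max(cv2.findContours(m,0,1)[0],key=cv2.contourArea)
W=np.array([world(p,q[0],.026)[:2] for q in cv2.convexHull(c)])*1000
rc=cv2.minAreaRect(W.astype(np.float32)); print(rc)
g=p["color"].astype(int)
# dark groove pixels on board
d=(m>0)&(g.sum(2)<130); 
n,l,st,ce=cv2.connectedComponentsWithStats(d.astype(np.uint8)); i=1+np.argmax(st[1:,4]); 
ys,xs=np.nonzero(l==i); G=np.array([world(p,(x,y),.022)[:2] for x,y in zip(xs,ys)]); print(len(G),g[148,230],cv2.minAreaRect((G*1000).astype(np.float32)))
Q=np.array([world(p,q,.061)[:2] for q in pinfit(p)]);print("pin",cv2.minAreaRect((Q*1000).astype(np.float32)),Q.mean(0))
for cam in ["scene"]:
    p,o=look(cam,["groove","board"])
E
```

```text
((565.4656982421875, 131.43392944335938), (404.1792907714844, 603.239990234375), 16.048355102539062)
4167 [15 26 47] ((677.4900512695312, 163.90138244628906), (38.89120101928711, 591.820068359375), 16.041465759277344)
pin ((548.9144287109375, 119.67190551757812), (72.81245422363281, 367.2869567871094), 12.78552532196045) [0.54839833 0.12224244]
scene groove 0.67 [262. 295.] [0.6819 0.1613]
scene board 0.85 [293. 264.] [0.5572 0.1349]
```

```bash
python3 -m creep '[{"angular":[0,0,7.1],"travel":[0,0,0],"jaw":-1},{"angular":[0,0,7.1],"travel":[0,0,0],"jaw":-1},{"angular":[0,0,7.1],"travel":[0,0,0],"jaw":-1},{"angular":[0,0,7.1],"travel":[0,0,0],"jaw":-1},{"angular":[0,0,7.1],"travel":[0,0,0],"jaw":-1}]'
python3 -m creep '[{"angular":[0,0,7.1],"travel":[0,0,0],"jaw":-1},{"angular":[0,0,7.1],"travel":[0,0,0],"jaw":-1},{"angular":[0,0,7.1],"travel":[0,0,0],"jaw":-1},{"angular":[0,0,7.1],"travel":[0,0,0],"jaw":-1},{"angular":[0,0,7.1],"travel":[0,0,0],"jaw":-1}]'
python3 -m creep '[{"angular":[0,0,7.1],"travel":[0,0,0],"jaw":-1},{"angular":[0,0,7.1],"travel":[0,0,0],"jaw":-1},{"angular":[0,0,7.1],"travel":[0,0,0],"jaw":-1},{"angular":[0,0,7.1],"travel":[0,0,0],"jaw":-1},{"angular":[0,0,7.1],"travel":[0,0,0],"jaw":-1}]'
python3 -m creep '[{"angular":[0,0,7.1],"travel":[0,0,0],"jaw":-1},{"angular":[0,0,7.1],"travel":[0,0,0],"jaw":-1},{"angular":[0,0,7.1],"travel":[0,0,0],"jaw":-1},{"angular":[0,0,7.1],"travel":[0,0,0],"jaw":-1},{"angular":[0,0,7.1],"travel":[0,0,0],"jaw":-1}]'
python3 -m creep '[{"angular":[0,0,7.1],"travel":[0,0,0],"jaw":-1},{"angular":[0,0,4.4],"travel":[0,0,0],"jaw":-1},{"angular":[0,0,0],"travel":[0,0,0],"jaw":-1}]'
```

```text
time: 1.62
tool_pos: [0.1212, 0.485, 0.2313]
tool_rot: [-180.0, 0.0, 130.1]
wrist_force: [-0.2, -0.8, 0.1]
gripper_width: 1.001
grasp_force: 0.0
time: 2.03
tool_pos: [0.1212, 0.4851, 0.2313]
tool_rot: [-180.0, -0.0, 94.6]
wrist_force: [0.9, -1.4, 0.2]
gripper_width: 0.996
grasp_force: 0.0
time: 2.45
tool_pos: [0.1898, 0.4587, 0.2314]
tool_rot: [-176.5, 0.3, 65.5]
wrist_force: [-0.0, 0.6, 0.4]
gripper_width: 1.002
grasp_force: 0.0
time: 2.87
tool_pos: [0.3145, 0.3599, 0.2317]
tool_rot: [-170.0, 4.2, 42.6]
wrist_force: [0.7, 0.5, -0.3]
gripper_width: 0.996
grasp_force: 0.0
time: 3.12
tool_pos: [0.3462, 0.3171, 0.2314]
tool_rot: [-168.5, 6.4, 35.1]
wrist_force: [-0.6, 0.1, 0.7]
gripper_width: 1.002
grasp_force: 0.0
```

```bash
python3 -m creep '[{"angular":[0,0,0],"travel":[0.0217,0.0298,0],"jaw":-1},{"angular":[0,0,0],"travel":[0.0217,0.0298,0],"jaw":-1},{"angular":[0,0,0],"travel":[0.0217,0.0298,0],"jaw":-1},{"angular":[0,0,0],"travel":[0.0217,0.0298,0],"jaw":-1},{"angular":[0,0,0],"travel":[0.0217,0.0298,0],"jaw":-1}]'
python3 -m creep '[{"angular":[0,0,0],"travel":[0.0217,0.0298,0],"jaw":-1},{"angular":[0,0,0],"travel":[0.0217,0.0298,0],"jaw":-1},{"angular":[0,0,0],"travel":[0.0217,0.0298,0],"jaw":-1},{"angular":[0,0,0],"travel":[0.0217,0.0298,0],"jaw":-1},{"angular":[0,0,0],"travel":[0.0217,0.0298,0],"jaw":-1}]'
python3 -m creep '[{"angular":[0,0,0],"travel":[0.0217,0.0298,0],"jaw":-1},{"angular":[0,0,0],"travel":[0.0217,0.0298,0],"jaw":-1},{"angular":[0,0,0],"travel":[0.0217,0.0298,0],"jaw":-1},{"angular":[0,0,0],"travel":[0.0217,0.0298,0],"jaw":-1},{"angular":[0,0,0],"travel":[0.0217,0.0298,0],"jaw":-1}]'
python3 -m creep '[{"angular":[0,0,0],"travel":[0,0,0],"jaw":-1},{"angular":[0,0,0],"travel":[0,0,0],"jaw":-1}]'
python3 - <<'E'
from h import *
p,o=look("wrist",["pin","pin_left","pin_right"]); cv2.imwrite("pics/w1.png",p["color"])
E
```

```text
time: 3.53
tool_pos: [0.5149, 0.2623, 0.1898]
tool_rot: [-168.4, 6.3, 35.7]
wrist_force: [0.7, 1.6, 0.4]
gripper_width: 1.0
grasp_force: 0.0
time: 3.95
tool_pos: [0.6847, 0.2045, 0.1482]
tool_rot: [-168.4, 6.3, 35.7]
wrist_force: [1.3, 1.5, 0.3]
gripper_width: 1.002
grasp_force: 0.0
time: 4.37
tool_pos: [0.7797, 0.1397, 0.0851]
tool_rot: [-170.0, 2.9, 35.0]
wrist_force: [0.1, -0.3, 1.0]
gripper_width: 0.997
grasp_force: 0.0
time: 4.53
tool_pos: [0.7798, 0.1391, 0.0875]
tool_rot: [-170.1, 2.9, 34.8]
wrist_force: [0.3, -0.4, 0.4]
gripper_width: 0.999
grasp_force: 0.0
```

Run:
```python
from h import *
s=get_state(); print(s["q"],s["tool_pos"],s["tool_rot"])
p,o=look("top",["pin","pin_left","pin_right","dredger","cutter","brush"])
from scipy.spatial.transform import Rotation as R
A=R.from_euler("xyz",s["tool_rot"],degrees=True); 
print("up/back 0.1,-0.2 in tool", A.inv().apply([-0.12,0,0.12]))
print("level then target rotvec", (A.inv()*R.from_euler("xyz",[180,0,35],degrees=True)).as_rotvec(degrees=True))
```

```text
[  7.41202439  66.46166202  73.07536202 103.45213553   7.48680497
 152.18793956] [0.78049151 0.14141334 0.09128189] [-170.2032731     2.57656915   34.99698399]
top dredger 0.95 [132. 212.] [0.5392 0.3852]
top cutter 0.68 [352. 144.] [ 0.6826 -0.1065]
top brush 0.67 [234. 150.] [0.6723 0.1589]
up/back 0.1,-0.2 in tool [-0.10359702 -0.0874662  -0.10206528]
level then target rotvec [-9.79514208  2.57003054 -0.22328564]
```

```bash
python3 -m creep '[{"angular":[0,0,0],"travel":[-0.01,-0.015,-0.027],"jaw":-1},{"angular":[0,0,0],"travel":[-0.01,-0.015,-0.027],"jaw":-1},{"angular":[0,0,0],"travel":[-0.01,-0.015,-0.027],"jaw":-1},{"angular":[0,0,0],"travel":[-0.02,-0.017,-0.02],"jaw":-1},{"angular":[0,0,0],"travel":[-0.02,-0.017,-0.02],"jaw":-1}]'
python3 - <<'E'
from h import *
s=get_state(); print(s["q"],s["tool_pos"],s["tool_rot"])
E
```

```text
time: 5.5
tool_pos: [0.6951, 0.1503, 0.2259]
tool_rot: [-170.2, 2.6, 34.9]
wrist_force: [0.2, -0.8, 0.5]
gripper_width: 1.002
grasp_force: 0.0
[  8.9397437   48.56306691  55.93340713 104.06697237   7.66539776
 153.82130957] [0.69513122 0.15032969 0.22586387] [-170.18213993    2.64830082   34.89679189]
```

```bash
python3 -m creep '[{"angular":[-4.9,1.3,-0.1],"travel":[0,0,0],"jaw":-1},{"angular":[-4.9,1.3,-0.1],"travel":[0,0,0],"jaw":-1},{"angular":[0,0,0],"travel":[-0.0298,-0.0131,0],"jaw":-1},{"angular":[0,0,0],"travel":[-0.0298,-0.0131,0],"jaw":-1},{"angular":[0,0,0],"travel":[-0.0298,-0.0131,0],"jaw":-1}]'
python3 -m creep '[{"angular":[0,0,0],"travel":[-0.0298,-0.0131,0],"jaw":-1},{"angular":[0,0,0],"travel":[-0.0298,-0.0131,0],"jaw":-1},{"angular":[0,0,-7.1],"travel":[0,0,0],"jaw":-1},{"angular":[0,0,-7.1],"travel":[0,0,0],"jaw":-1},{"angular":[0,0,-7.1],"travel":[0,0,0],"jaw":-1}]'
python3 -m creep '[{"angular":[0,0,-7.1],"travel":[0,0,0],"jaw":-1},{"angular":[0,0,-7.1],"travel":[0,0,0],"jaw":-1},{"angular":[0,0,-7.1],"travel":[0,0,0],"jaw":-1},{"angular":[0,0,-7.1],"travel":[0,0,0],"jaw":-1},{"angular":[0,0,-7.1],"travel":[0,0,0],"jaw":-1}]'
```

```text
time: 5.92
tool_pos: [0.5977, 0.1314, 0.2258]
tool_rot: [-180.0, 0.1, 34.9]
wrist_force: [-0.3, -0.6, 0.9]
gripper_width: 0.998
grasp_force: 0.0
time: 6.33
tool_pos: [0.5349, 0.1185, 0.2265]
tool_rot: [-180.0, 0.0, 56.5]
wrist_force: [-0.8, -0.1, 0.2]
gripper_width: 1.005
grasp_force: 0.0
time: 6.75
tool_pos: [0.5357, 0.1187, 0.226]
tool_rot: [-179.9, 0.0, 92.0]
wrist_force: [-0.2, 0.9, -0.5]
gripper_width: 0.999
grasp_force: 0.0
```

Run:
```python
from h import *
s=get_state(); print(s["q"],s["tool_pos"],s["tool_rot"])
```

```text
[1.24880873e+01 1.95274343e+01 7.35189853e+00 7.78926450e+01
 2.36368432e-03 1.00473125e+02] [0.53570655 0.11865926 0.22599731] [-1.79932526e+02  1.00691904e-02  9.20149673e+01]
```

Good; 100.5° more to go, to yaw 192.5.

```bash
python3 -m creep '[{"angular":[0,0,-7.1],"travel":[0,0,0],"jaw":-1},{"angular":[0,0,-7.1],"travel":[0,0,0],"jaw":-1},{"angular":[0,0,-7.1],"travel":[0,0,0],"jaw":-1},{"angular":[0,0,-7.1],"travel":[0,0,0],"jaw":-1},{"angular":[0,0,-7.1],"travel":[0,0,0],"jaw":-1}]'
python3 -m creep '[{"angular":[0,0,-7.1],"travel":[0,0,0],"jaw":-1},{"angular":[0,0,-7.1],"travel":[0,0,0],"jaw":-1},{"angular":[0,0,-7.1],"travel":[0,0,0],"jaw":-1},{"angular":[0,0,-7.1],"travel":[0,0,0],"jaw":-1},{"angular":[0,0,-7.1],"travel":[0,0,0],"jaw":-1}]'
python3 -m creep '[{"angular":[0,0,-7.1],"travel":[0,0,0],"jaw":-1},{"angular":[0,0,-7.1],"travel":[0,0,0],"jaw":-1},{"angular":[0,0,-7.1],"travel":[0,0,0],"jaw":-1},{"angular":[0,0,-7.1],"travel":[0,0,0],"jaw":-1},{"angular":[0,0,-1.1],"travel":[0,0,0],"jaw":-1}]'
python3 - <<'E'
from h import *
p,o=look("scene",["pin","pin_left","pin_right"]); cv2.imwrite("pics/s1.png",p["color"])
p,o=look("wrist",["pin","pin_left","pin_right"]); cv2.imwrite("pics/w1.png",p["color"])
s=get_state(); print(s["q"],s["tool_pos"],s["tool_rot"])
E
```

```text
time: 7.17
tool_pos: [0.5357, 0.1186, 0.226]
tool_rot: [-179.9, -0.0, 127.5]
wrist_force: [-1.0, 0.5, -0.2]
gripper_width: 0.997
grasp_force: 0.0
time: 7.58
tool_pos: [0.5357, 0.1186, 0.226]
tool_rot: [-180.0, -0.1, 163.0]
wrist_force: [0.2, -0.7, 0.1]
gripper_width: 0.999
grasp_force: 0.0
time: 8.0
tool_pos: [0.5357, 0.1187, 0.226]
tool_rot: [180.0, -0.1, -167.7]
wrist_force: [-0.6, 0.1, 0.1]
gripper_width: 1.0
grasp_force: 0.0
scene pin 0.79 [294. 242.] [0.5472 0.1234]
scene pin_left 0.96 [335. 264.] [0.5282 0.2303]
scene pin_right 0.94 [254. 223.] [0.5702 0.0155]
wrist pin 0.88 [276. 198.] [0.541  0.1194]
wrist pin_left 0.58 [394. 202.] [0.5218 0.2312]
wrist pin_right 0.66 [165. 207.] [0.5723 0.0169]
[ 1.24883384e+01  1.95631839e+01  7.35519424e+00  7.78831937e+01
 -5.67301442e-04  3.69450233e-01] [0.53579245 0.11866484 0.22567691] [-1.79998845e+02 -9.11778713e-02 -1.67881112e+02]
```

View pics/w1.png

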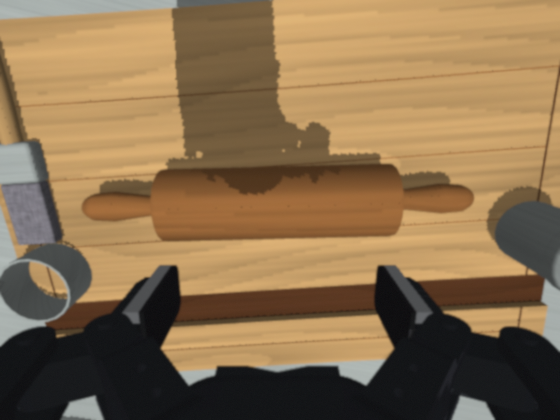

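The wrist view shows the pin level at rows 165-240 (columns 85-472), parallel to the fingers. The cutter (45,280), brush (25,190) and dredger (530,235) are undisturbed. I'll descend now.

```bash
python3 -m creep '[{"angular":[0,0,0],"travel":[0,0,0.027],"jaw":-1},{"angular":[0,0,0],"travel":[0,0,0.027],"jaw":-1},{"angular":[0,0,0],"travel":[0,0,0.027],"jaw":-1},{"angular":[0,0,0],"travel":[0,0,0.027],"jaw":-1},{"angular":[0,0,0],"travel":[0,0,0.026],"jaw":-1}]'
python3 -m creep '[{"angular":[0,0,0],"travel":[0,0,0.002],"jaw":-1},{"angular":[0,0,0],"travel":[0,0,0.002],"jaw":-1}]'
python3 -m creep '[{"angular":[0,0,0],"travel":[0,0,0.002],"jaw":-1},{"angular":[0,0,0],"travel":[0,0,0],"jaw":-1}]'
```

```text
time: 8.82
tool_pos: [0.5354, 0.1186, 0.0905]
tool_rot: [-180.0, -0.1, -167.9]
wrist_force: [0.2, -0.2, -0.4]
gripper_width: 1.003
grasp_force: 0.0
time: 8.98
tool_pos: [0.5344, 0.1183, 0.0866]
tool_rot: [-180.0, -0.3, -167.9]
wrist_force: [0.2, 0.3, -0.4]
gripper_width: 1.0
grasp_force: 0.0
time: 9.15
tool_pos: [0.5369, 0.1189, 0.0872]
tool_rot: [-180.0, 0.1, -167.8]
wrist_force: [-0.3, 0.3, -0.1]
gripper_width: 1.001
grasp_force: 0.0
```

```bash
for i in 1; do python3 -m creep '[{"angular":[0,0,0],"travel":[0,0,0.002],"jaw":-1},{"angular":[0,0,0],"travel":[0,0,0],"jaw":-1}]'; done
python3 -m creep '[{"angular":[0,0,0],"travel":[0,0,0.002],"jaw":-1},{"angular":[0,0,0],"travel":[0,0,0],"jaw":-1}]'
```

```text
time: 9.32
tool_pos: [0.5365, 0.1188, 0.0849]
tool_rot: [-180.0, 0.1, -167.8]
wrist_force: [-1.0, 0.5, 0.1]
gripper_width: 1.0
grasp_force: 0.0
time: 9.48
tool_pos: [0.5363, 0.1188, 0.0826]
tool_rot: [180.0, 0.0, -167.8]
wrist_force: [0.5, 0.0, 2.2]
gripper_width: 0.996
grasp_force: 1.3
```

```bash
python3 -m creep '[{"angular":[0,0,0],"travel":[-0.004,0,0.0015],"jaw":-1},{"angular":[0,0,0],"travel":[-0.008,0,0],"jaw":-1},{"angular":[0,0,0],"travel":[-0.008,0,0],"jaw":-1}]'
python3 -m creep '[{"angular":[0,0,0],"travel":[-0.008,0,0],"jaw":-1},{"angular":[0,0,0],"travel":[-0.008,0,0],"jaw":-1},{"angular":[0,0,0],"travel":[-0.004,0,0],"jaw":-1}]'
python3 - <<'E'
from h import *
for c in ["scene","wrist"]: p,o=look(c,["pin","pin_left","pin_right"])
cv2.imwrite("pics/w2.png",p["color"])
E
```

```text
time: 9.73
tool_pos: [0.5572, 0.1238, 0.0827]
tool_rot: [179.9, 0.2, -167.8]
wrist_force: [-0.5, 1.0, 10.5]
gripper_width: 1.002
grasp_force: 4.6
time: 9.98
tool_pos: [0.5775, 0.1286, 0.0826]
tool_rot: [179.9, 0.3, -167.8]
wrist_force: [-0.4, 2.5, 8.6]
gripper_width: 1.002
grasp_force: 4.4
scene pin 0.93 [290. 249.] [0.5684 0.133 ]
scene pin_left 0.77 [330. 270.] [0.5477 0.2332]
scene pin_right 0.79 [250. 227.] [0.588  0.0181]
wrist pin 0.91 [274. 231.] [0.5642 0.1248]
```

```bash
python3 -m creep '[{"angular":[0,0,0],"travel":[0,0,-0.008],"jaw":-1},{"angular":[0,0,0],"travel":[0.013,0,0],"jaw":-1},{"angular":[0,0,0],"travel":[0.012,0,0],"jaw":-1},{"angular":[0,0,0],"travel":[0,0,0.008],"jaw":-1}]'
python3 -m creep '[{"angular":[0,0,-0.3],"travel":[-0.007,0,0],"jaw":-1},{"angular":[0,0,-0.3],"travel":[-0.009,0,0],"jaw":-1},{"angular":[0,0,-0.3],"travel":[-0.009,0,0],"jaw":-1}]'
python3 -m creep '[{"angular":[0,0,-0.3],"travel":[-0.009,0,0],"jaw":-1},{"angular":[0,0,-0.3],"travel":[-0.009,0,0],"jaw":-1},{"angular":[0,0,0],"travel":[-0.006,0,0],"jaw":-1}]'
python3 - <<'E'
from h import *
for c in ["scene","wrist"]: p,o=look(c,["pin","pin_left","pin_right"])
E
```

```text
time: 10.72
tool_pos: [0.5492, 0.1215, 0.0814]
tool_rot: [-180.0, -0.1, -167.8]
wrist_force: [-0.7, -0.7, 7.4]
gripper_width: 1.001
grasp_force: 5.1
time: 10.97
tool_pos: [0.5774, 0.1281, 0.0827]
tool_rot: [180.0, 0.3, -167.0]
wrist_force: [-0.6, 2.1, 9.8]
gripper_width: 0.999
grasp_force: 5.4
time: 11.22
tool_pos: [0.6016, 0.1339, 0.0826]
tool_rot: [180.0, 0.3, -166.3]
wrist_force: [-0.3, 0.3, 9.4]
gripper_width: 1.001
grasp_force: 5.0
scene pin 0.58 [281. 255.] [0.5945 0.1297]
scene pin_left 0.94 [328. 281.] [0.5742 0.2487]
scene pin_right 0.83 [242. 234.] [0.6165 0.0234]
wrist pin 0.95 [275. 232.] [0.5893 0.1309]
```

```bash
python3 -m creep '[{"angular":[0,0,0],"travel":[0,0,-0.008],"jaw":-1},{"angular":[0,0,0],"travel":[0.013,0,0],"jaw":-1},{"angular":[0,0,0],"travel":[0.012,0,0],"jaw":-1},{"angular":[0,0,0],"travel":[0,0,0.008],"jaw":-1}]'
python3 -m creep '[{"angular":[0,0,-0.4],"travel":[-0.007,0,0],"jaw":-1},{"angular":[0,0,-0.4],"travel":[-0.009,0,0],"jaw":-1},{"angular":[0,0,-0.4],"travel":[-0.009,0,0],"jaw":-1}]'
python3 -m creep '[{"angular":[0,0,-0.4],"travel":[-0.009,0,0],"jaw":-1},{"angular":[0,0,-0.4],"travel":[-0.009,0,0],"jaw":-1},{"angular":[0,0,0],"travel":[-0.006,0,0],"jaw":-1}]'
python3 - <<'E'
from h import *
for c in ["scene","wrist"]: p,o=look(c,["pin","pin_left","pin_right"])
cv2.imwrite("pics/w3.png",p["color"])
E
```

```text
time: 11.95
tool_pos: [0.5729, 0.1264, 0.0809]
tool_rot: [-180.0, -0.1, -166.3]
wrist_force: [-0.3, -0.5, 11.3]
gripper_width: 1.0
grasp_force: 7.3
time: 12.2
tool_pos: [0.6012, 0.1332, 0.0827]
tool_rot: [-180.0, 0.3, -165.2]
wrist_force: [-0.2, -1.5, 11.4]
gripper_width: 0.996
grasp_force: 5.9
time: 12.45
tool_pos: [0.6253, 0.1391, 0.0826]
tool_rot: [-179.9, 0.3, -164.4]
wrist_force: [0.9, -3.4, 11.0]
gripper_width: 1.0
grasp_force: 5.8
scene pin 0.8 [274. 262.] [0.6211 0.134 ]
scene pin_left 0.8 [322. 285.] [0.592  0.2467]
scene pin_right 0.58 [236. 237.] [0.6328 0.0209]
wrist pin 0.67 [277. 234.] [0.614  0.1368]
```

View pics/w3.png

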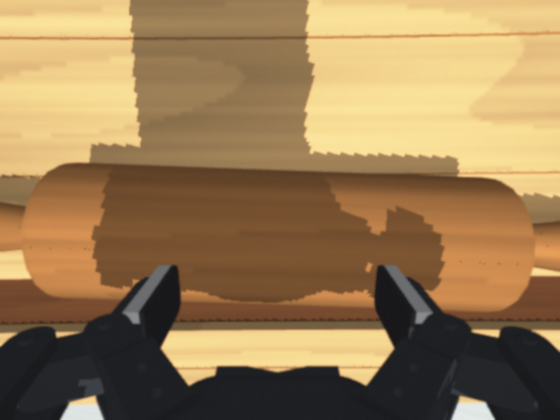

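The wrist view shows the pin's top edge running from (75,163) to (480,178), while the groove edge is nearly level, from (0,326) to (560,318). The pin's left end therefore leads by about 2.5°. The pin turns half as much as the tool, so the next stroke gets 5°.

```bash
python3 -m creep '[{"angular":[0,0,0],"travel":[0,0,-0.008],"jaw":-1},{"angular":[0,0,1.2],"travel":[0.013,0,0],"jaw":-1},{"angular":[0,0,1.2],"travel":[0.012,0,0],"jaw":-1},{"angular":[0,0,0],"travel":[0,0,0.008],"jaw":-1}]'
python3 -m creep '[{"angular":[0,0,-1],"travel":[-0.007,0,0],"jaw":-1},{"angular":[0,0,-1],"travel":[-0.009,0,0],"jaw":-1},{"angular":[0,0,-1],"travel":[-0.009,0,0],"jaw":-1}]'
python3 -m creep '[{"angular":[0,0,-1],"travel":[-0.009,0,0],"jaw":-1},{"angular":[0,0,-1],"travel":[-0.009,0,0],"jaw":-1},{"angular":[0,0,0],"travel":[-0.006,0,0],"jaw":-1}]'
python3 - <<'E'
from h import *
for c in ["scene","wrist"]: p,o=look(c,["pin","pin_left","pin_right"])
cv2.imwrite("pics/w4.png",p["color"])
E
```

```text
time: 13.18
tool_pos: [0.5962, 0.1324, 0.0805]
tool_rot: [-180.0, -0.1, -166.8]
wrist_force: [-2.0, -0.3, 17.4]
gripper_width: 1.004
grasp_force: 10.9
time: 13.43
tool_pos: [0.6245, 0.1392, 0.0827]
tool_rot: [-179.9, 0.3, -163.7]
wrist_force: [0.2, -0.5, 12.4]
gripper_width: 0.997
grasp_force: 6.2
time: 13.68
tool_pos: [0.6486, 0.1453, 0.0827]
tool_rot: [-179.8, 0.3, -161.7]
wrist_force: [0.3, -6.1, 12.9]
gripper_width: 1.004
grasp_force: 6.8
scene pin 0.74 [269. 273.] [0.6485 0.1473]
scene pin_left 0.55 [315. 297.] [0.6232 0.2559]
scene pin_right 0.66 [229. 247.] [0.6638 0.0329]
wrist pin 0.88 [276. 232.] [0.6366 0.1419]
```

View pics/w4.png

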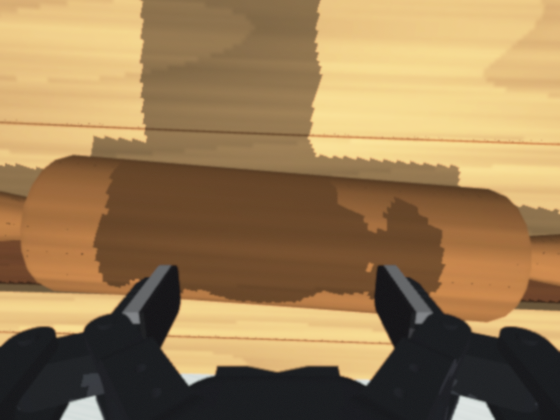

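The pin's edge runs from (75,155) to (490,190), still about 2.4° off the board line (0,122)-(560,145). Turning the tool only scrubs. The groove itself should square the pin up, so I'll keep rolling.

```bash
python3 -m creep '[{"angular":[0,0,0],"travel":[0,0,-0.008],"jaw":-1},{"angular":[0,0,1.2],"travel":[0.013,0,0],"jaw":-1},{"angular":[0,0,1.0],"travel":[0.013,0,0],"jaw":-1},{"angular":[0,0,0],"travel":[0,0,0.007],"jaw":-1}]'
python3 -m creep '[{"angular":[0,0,0],"travel":[-0.007,0,0],"jaw":-1},{"angular":[0,0,0],"travel":[-0.009,0,0],"jaw":-1},{"angular":[0,0,0],"travel":[-0.009,0,0],"jaw":-1}]'
python3 -m creep '[{"angular":[0,0,0],"travel":[-0.009,0,0],"jaw":-1},{"angular":[0,0,0],"travel":[-0.009,0,0],"jaw":-1},{"angular":[0,0,0],"travel":[-0.007,0,0],"jaw":-1}]'
python3 - <<'E'
from h import *
for c in ["scene","wrist"]: p,o=look(c,["pin","pin_left","pin_right"])
cv2.imwrite("pics/w5.png",p["color"])
E
```

```text
time: 14.42
tool_pos: [0.6183, 0.1378, 0.0811]
tool_rot: [180.0, -0.2, -163.9]
wrist_force: [-0.4, 0.5, -0.2]
gripper_width: 1.004
grasp_force: 0.0
time: 14.67
tool_pos: [0.6462, 0.1447, 0.0827]
tool_rot: [-179.9, 0.2, -163.9]
wrist_force: [0.8, -2.8, 9.2]
gripper_width: 1.002
grasp_force: 4.7
time: 14.92
tool_pos: [0.671, 0.1515, 0.082]
tool_rot: [-179.8, 0.2, -163.9]
wrist_force: [2.5, -2.3, 4.7]
gripper_width: 1.0
grasp_force: 2.1
scene pin 0.96 [262. 280.] [0.6707 0.1503]
scene pin_left 0.95 [310. 303.] [0.6423 0.2589]
scene pin_right 0.96 [222. 254.] [0.687  0.0367]
wrist pin 0.73 [275. 237.] [0.6614 0.1489]
```

```bash
python3 -m creep '[{"angular":[0,0,0],"travel":[0,0,-0.008],"jaw":-1},{"angular":[0,0,0],"travel":[0.013,0,0],"jaw":-1},{"angular":[0,0,0],"travel":[0.009,0,0],"jaw":-1},{"angular":[0,0,0],"travel":[0,0,0.008],"jaw":-1}]'
python3 -m creep '[{"angular":[0,0,0],"travel":[-0.006,0,0.001],"jaw":-1},{"angular":[0,0,0],"travel":[-0.008,0,0.001],"jaw":-1},{"angular":[0,0,0],"travel":[-0.008,0,0.001],"jaw":-1}]'
python3 -m creep '[{"angular":[0,0,0],"travel":[-0.008,0,0.001],"jaw":-1},{"angular":[0,0,0],"travel":[-0.006,0,0],"jaw":-1},{"angular":[0,0,0],"travel":[0,0,0],"jaw":-1}]'
python3 - <<'E'
from h import *
for c in ["scene","wrist"]: p,o=look(c,["pin","pin_left","pin_right"])
cv2.imwrite("pics/w6.png",p["color"])
E
```

```text
time: 15.65
tool_pos: [0.6459, 0.146, 0.0816]
tool_rot: [180.0, -0.1, -163.9]
wrist_force: [0.2, 0.3, 0.3]
gripper_width: 0.995
grasp_force: 0.0
time: 15.9
tool_pos: [0.668, 0.1523, 0.0766]
tool_rot: [180.0, -0.2, -163.9]
wrist_force: [0.7, -1.0, -0.3]
gripper_width: 1.002
grasp_force: 0.0
time: 16.15
tool_pos: [0.6827, 0.1566, 0.0772]
tool_rot: [180.0, -0.0, -163.9]
wrist_force: [0.3, 1.0, 0.1]
gripper_width: 0.993
grasp_force: 0.0
scene pin 0.9 [261. 283.] [0.6789 0.1548]
scene pin_left 0.74 [308. 309.] [0.6551 0.2659]
scene pin_right 0.7 [220. 260.] [0.7032 0.0476]
```

View pics/w6.png

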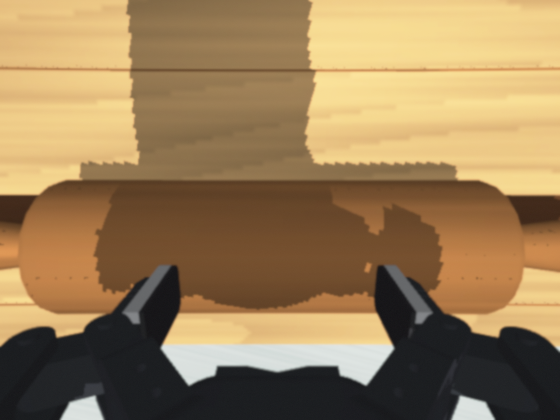

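The pin's edge is now level at row 181, parallel to the groove and board lines, and contact force is zero: it has dropped in. I'll lift away and check.

```bash
python3 -m creep '[{"angular":[0,0,0],"travel":[0,0,-0.02],"jaw":-1},{"angular":[0,0,0],"travel":[0,0,-0.03],"jaw":-1},{"angular":[0,0,0],"travel":[0,0,-0.035],"jaw":-1},{"angular":[0,0,0],"travel":[0.03,0,-0.02],"jaw":-1},{"angular":[0,0,0],"travel":[0.035,0,0],"jaw":-1}]'
python3 -m creep '[{"angular":[0,0,0],"travel":[0.035,0,0],"jaw":-1},{"angular":[0,0,0],"travel":[0.035,0,0],"jaw":-1},{"angular":[0,0,0],"travel":[0.035,0,0],"jaw":-1},{"angular":[0,0,0],"travel":[0,0,0],"jaw":-1},{"angular":[0,0,0],"travel":[0,0,0],"jaw":-1}]'
python3 - <<'E'
from h import *
z=dict(pin=.054,pin_left=.054,pin_right=.054)
g=np.array([.677,.163]); c,s=np.cos(np.radians(16.05)),np.sin(np.radians(16.05))
for k in ["scene","wrist"]:
    p,o=look(k,["pin","pin_left","pin_right","dredger","cutter","brush"],z)
    for n in o: d=o[n]-g; print(n,"groove frame",np.round([d[0]*c+d[1]*s,-d[0]*s+d[1]*c],4))
    cv2.imwrite(f"pics/{k}7.png",p["color"])
E
```

```text
time: 16.97
tool_pos: [0.6229, 0.1389, 0.1873]
tool_rot: [-180.0, 0.6, -163.9]
wrist_force: [0.6, 0.4, 0.8]
gripper_width: 0.999
grasp_force: 0.0
time: 17.38
tool_pos: [0.5152, 0.1081, 0.1823]
tool_rot: [180.0, -0.2, -163.9]
wrist_force: [0.7, 0.0, 0.0]
gripper_width: 1.0
grasp_force: 0.0
scene pin 0.83 [261. 285.] [0.6785 0.1546]
scene pin_left 0.57 [306. 310.] [0.6551 0.2617]
scene pin_right 0.88 [220. 262.] [0.7026 0.0459]
scene dredger 0.87 [391. 317.] [0.528  0.3867]
scene cutter 0.73 [186. 232.] [ 0.6898 -0.1042]
scene brush 0.91 [221. 197.] [ 0.5505 -0.1385]
pin groove frame [-0.0008 -0.0085]
pin_left groove frame [0.0063 0.1009]
pin_right groove frame [-0.0078 -0.1196]
dredger groove frame [-0.0813  0.2562]
cutter groove frame [-0.0615 -0.2603]
brush groove frame [-0.2049 -0.2547]
wrist pin 0.81 [275. 361.] [0.6745 0.1525]
wrist pin_left 0.67 [386. 364.] [0.648  0.2592]
wrist pin_right 0.97 [165. 364.] [0.707  0.0496]
wrist dredger 0.58 [548. 280.] [0.5287 0.3924]
wrist cutter 0.7 [ 29. 294.] [ 0.6872 -0.1011]
pin groove frame [-0.0053 -0.0094]
pin_left groove frame [-0.0012  0.1005]
pin_right groove frame [-0.0025 -0.1173]
dredger groove frame [-0.0791  0.2614]
cutter groove frame [-0.0632 -0.2567]
```

View pics/wrist7.png

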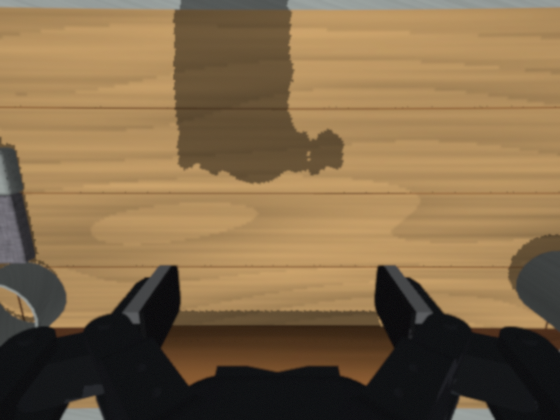

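View pics/scene7.png

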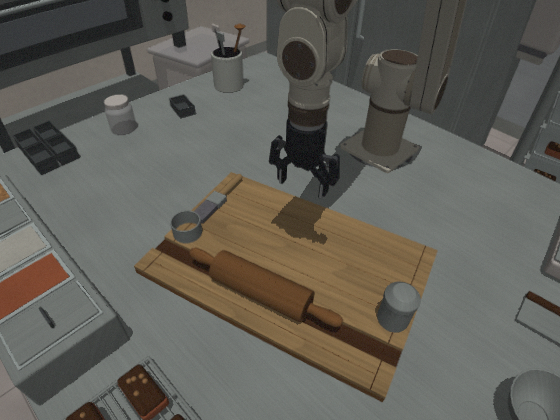

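The scene view shows the pin lying in the groove at (261,285), parallel to it. The dredger, cutter and brush are where they started, and the arm is clear.

```bash
python3 -c "
from bench import r; print(r.hand_in())"
```

```text
the job is handed in; nothing more can be done
None
```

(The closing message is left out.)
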